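# Dress the block scraper's edge with a flat file

## Task

Take the flat file by its handle and dress the bevelled edge of the block scraper held in the stand: at least three full-length forward strokes from tip to heel, the file lying flat on the sloping bevel with light pressure and its tip leading away from the bevelled side, lifted off the blade for every return. Then lay the file down flat inside the empty part of the wooden trough and let go, leaving everything else where it is.

Things in the scene. Friction and masses are not known exactly. Their poses are not given: they have to be found in the camera images.
- file: flat file, loose, 200 mm long, about 0.17 kg, on the chopping board beside a round steel with the same handle (the two swap places). Origin: middle of its length, on its flat underside; x points along it to the tip, z up. Steel blade from x = -15 mm (heel) to x = +100 mm (tip), 22 mm wide (y), 6 mm thick (z 0 to 6 mm). Balance point about x = +15 mm.
- file_tip (a point): point at the tip end of the file, on the underside, mid-width: (100, 0, 0) mm in the file's frame
- file_heel (a point): point where the file's blade meets the handle, on the underside: (-15, 0, 0) mm in the file's frame
- file_grip (a point): point in the handle where to grip: (-35, 0, 13) mm in the file's frame. The wooden handle runs from x = -100 to -15 mm, 24 mm wide (y), 26 mm high (z 0 to 26 mm); undersides of handle and blade are flush. Grip it across y, near its front end as here, and firmly (about 100 N), or the file pitches in the hand.
- stand: fixed filing stand: wooden base 150 x 100 x 18 mm (reaching x = -115 to +35 mm), steel sleeve and a telescopic post with a clamp holding a block scraper, edge up. Origin on the table, z up; x is the forward direction of the strokes, roughly away from the robot. The scraper's steel blade is 120 mm long (y = -60 to +60 mm), 6 mm thick and leans 30 degrees towards +x.
- bevel_foot (a point): point of the stand at table height, at (20, 0, 0) mm in its frame, same axes, straight below the middle of the blade's bevel. The bevel is 12 mm wide and faces -x and up: it rises 30 degrees towards +x (normal (-0.5, 0, 0.866), forward stroke along (0.866, 0, 0.5)). Its middle is 140 to 160 mm above this point: the post is locked rigid at an unknown height each time: find it by touch.
- board: fixed chopping board 270 x 210 x 18 mm on which file and round steel lie side by side, 80 to 100 mm apart; origin: centre of its underside, x along its length
- trough: fixed wooden trough 310 (x) x 200 (y) x 36 mm outside, walls and floor 10 mm thick, open on top; origin: centre of its underside. A wooden spoon lies in it along x near y = +65 mm (its extent about y = +45 to +85 mm); the part at y below +30 mm is empty. It and the board swap sides of the table.
- steel: round sharpening steel, loose, 200 mm long, 10 mm rod with the same wooden handle and the same frame as the file; not to be used, lies beside the file
- spoon: wooden spoon, 190 mm, loose in the trough; origin: centre of its underside
- bowl: shallow white bowl, 100 mm across, 38 mm high, loose, between robot and stand; origin: centre of its underside
- bottle: green glass bottle, 70 mm across, 220 mm high, loose, far right; origin: centre of its underside
- mug: white mug, 80 mm across, 90 mm high, loose, far left; origin: centre of its underside
- mustard: mustard jar, 72 mm across, 80 mm high, loose, far right; origin: centre of its underside
There are look-alikes about, which are no part of the job. Leave any pink look-alike of the file alone. There is more than one size of the spoon; the job needs the larger.

How it is judged (in metres and radians):
On the way, in this order (a step that is already met when the one before it is completed fails the run):
1. first stroke begins: file on the bevel at its slope (30 +-10 degrees), pressed with at least 1.5 N, its tip at most 0.040 m beyond the bevel's middle along the stand's x (contact force between file and stand above 1.5 N and y of file_tip in the frame of stand between -0.055 and 0.055 m and y of file_heel in the frame of stand between -0.055 and 0.055 m and angle between file's own x axis and vertical between 0.873 and 1.222 rad and angle between file's own z axis and vertical below 0.7 rad and x of file_tip in the frame of stand below 0.06 m), for 0.05 s.
2. first stroke ends: pressed on the bevel with the tip more than 0.072 m beyond its middle (contact force between file and stand above 1.5 N and y of file_tip in the frame of stand between -0.055 and 0.055 m and y of file_heel in the frame of stand between -0.055 and 0.055 m and angle between file's own x axis and vertical between 0.873 and 1.222 rad and angle between file's own z axis and vertical below 0.7 rad and x of file_tip in the frame of stand above 0.092 m), for 0.02 s.
3. after the first stroke the file comes back through the air: no contact while the tip passes 0.060 to 0.030 m beyond the bevel's middle (contact force between file and stand below 0.05 N and x of file_tip in the frame of stand between 0.05 and 0.08 m), for 0.03 s.
4. second stroke begins: file on the bevel at its slope (30 +-10 degrees), pressed with at least 1.5 N, its tip at most 0.040 m beyond the bevel's middle along the stand's x (all of step 1), for 0.05 s.
5. second stroke ends: pressed on the bevel with the tip more than 0.072 m beyond its middle (all of step 2), for 0.02 s.
6. after the second stroke the file comes back through the air: no contact while the tip passes 0.060 to 0.030 m beyond the bevel's middle (all of step 3), for 0.03 s.
7. third stroke begins: file on the bevel at its slope (30 +-10 degrees), pressed with at least 1.5 N, its tip at most 0.040 m beyond the bevel's middle along the stand's x (all of step 4), for 0.05 s.
8. third stroke ends: pressed on the bevel with the tip more than 0.072 m beyond its middle (all of step 5), for 0.02 s.
9. after the third stroke the file is lifted off the blade at the far end (no contact, tip still more than 0.045 m beyond the bevel's middle) (contact force between file and stand below 0.05 N and x of file_tip in the frame of stand above 0.065 m), for 0.03 s.
At the end, for the whole second after the job is handed in: The file lies flat (within 9 degrees, either way up) and at rest inside the trough, its tip, middle and heel within the walls and less than 26 mm above the table, not on the spoon, and released (x of file in the frame of trough between -0.148 and 0.148 m and y of file in the frame of trough between -0.093 and 0.093 m and z of each of file, file_tip, file_heel in the frame of trough below 0.026 m and x of file_tip in the frame of trough between -0.148 and 0.148 m and y of file_tip in the frame of trough between -0.093 and 0.093 m and x of file_heel in the frame of trough between -0.148 and 0.148 m and y of file_heel in the frame of trough between -0.093 and 0.093 m and (angle between file's own z axis and vertical below 0.15 rad or angle between file's own z axis and vertical above 2.99 rad) and linear speed of file below 0.02 m/s and angular speed of file below 0.1 rad/s and contact force between file and spoon below 0.05 N); the robot touches nothing.
It fails at once if the file was pressed on the scraper or its stand with more than 40 N (contact force between file and stand above 40 N).
It fails at once if a bystander (round steel, spoon, bowl, bottle, mug or mustard jar) was shifted by more than 30 mm (distance of any of steel, spoon, bowl, bottle, mug, mustard from where it was at the start of the episode above 0.03 m).
It also fails if it takes over 64 s, if anything falls off the work surface, if the arm or the gripper's body presses on something with over 40 N, if the wrist force passes 120 N, or if a joint passes its speed limit or range.

## Robot

A 6-joint arm with a two-finger parallel gripper is mounted at the origin on the work surface. World frame = base frame: x ahead of the robot, y to its left, z up, the work surface at z = 0. Lengths are in mm, angles in rad, forces in N, time in s.
With the tool pointing down it reaches from about 350 to 875 mm from the base axis. Payload 4.2 kg.
Tool frame: the origin (TCP) lies at the very end of the fingers, on their centre line; the grasp point (between the pads) lies 19 mm behind it; z points along the fingers, y is the line along which they close (so a half turn about z gives the same grasp; the last joint's range is limited). The gripper opens to 85 mm and grips with 20 to 120 N. Pads are 22 mm wide; open, the fingers measure 114 mm over their backs; the gripper's body (76 mm by 85 mm) begins 54 mm behind the grasp point. The pads swing forward as they close: fully open they stand 13 mm farther back than shut.
Start: joints at [1.461, 0.385, 0.008, 0, -1.194, -0.259], TCP at [225.277, 582.966, 231.312] pointing down, gripper open.
Joint ranges: [-3.14, 3.14], [-1.21, 2.06], [-1.07, 1.41], [-3.16, 2.05], [-2.99, -0.16], [-3.1, 3.1]. Speed limits (rad/s): [2.79, 2.79, 3.14, 3.14, 3.14, 3.14].

## Interface

Orientations are given as a unit quaternion [x, y, z, w].
In Python, from bench import arm, optics gives the robot as it stands. The module is installed in compiled form; this text tells all that it offers.
- The arm moves only by the tool step_arm, never from a script. Its argument "motion" is a list of rows, each an object with "dr": the turn, a rotation vector about the tool's x, y, z in units of 8 degrees (1.0 is 8 degrees), a list of three; "slide": the shift along the tool's x, y, z in mm, a list of three; "jaw": the finger opening in mm, from 0 to 85.4. A call has exactly 8 rows; each row is the pose to reach, as a shift and turn from the pose commanded when the call began, along the tool's axes at that moment; what a row does not reach only later rows make up. A row lasts 1/8 s, in which the tool goes at most 62.5 mm and 10.7 degrees, less where a joint would pass 70% of its speed; a pose out of reach is approached as far as the arm can. A call with a gripper value outside its range is refused whole. The fingers move at their own pace and stop on an object; the grip force is fixed at half the most. Time passes only in rows, so rows that repeat a pose let the fingers close, or fill a call up. It gives the time, the measured TCP pose, the force, the opening and the grip force at its end, in the units of the state.
- arm.read_state(): the state, without advancing time (a new reading comes with each control period).
- optics.get_image(name): name is "scene" or "top"; returns the picture (420x560x3 uint8, blue, green, red); there is no depth.
- optics.camera_info(name): a dict with "camera_matrix" (3x3 intrinsics, pixels), "view" (4x4, takes a point from world to camera coordinates). Camera axes: x right, y up, looking along -z (the intrinsics and any distortion apply to the point x, -y, -z); pixel columns grow to the right and rows downward; lengths in mm; the calibration is good to about 2 mm. A picture is of the moment at which its call begins. camera_info takes no time and is no camera call.
- arm.job_done(): hands the job in; it is judged then, once.
The state is a dict: "clock": time; "joints": joint angles; "joint_vel": joint speeds; "joint_efforts": joint torques, N m; "position": TCP position; "ee_rot": TCP orientation; "contact_force": force on the tool from outside, world axes, zero at the start; "wrist_torque": the same for the moment, N m; "gripper_width": finger opening in mm; "grasp_force": force on a finger pad.
Only numpy, scipy, OpenCV 4.12 (cv2) and the standard library are available. Lean on these libraries where they do the work, as an engineer would, in place of code of your own. Each camera call takes 0.05 s, during which the arm holds its last target. There are 200 camera calls.

## Working session

There is one attempt and no reset: what is moved stays moved. The work goes in short steps, Python scripts to look and compute and a tool call to move; the robot and the scene stay as the last step left them, time stands still between calls to the robot, and variables do not carry over. Pictures are saved under pics/ and viewed, at most 10 in all, crops included, and the job is handed in when it is done.

Besides the shell and the picture viewer there is one more tool, called after "Call:" in YAML: its name, and indented under it one key for each argument. step_arm: Moves the arm, as the interface text tells. Its arguments: {"type":"object","properties":{"motion":{"type":"array","items":{"type":"object","properties":{"dr":{"type":"array","items":{"type":"number"}},"slide":{"type":"array","items":{"type":"number"}},"jaw":{"type":"number"}}}}},"required":["motion"]}

```bash
mkdir -p pics
cat > h.py <<'E'
import numpy as np, cv2
from scipy.spatial.transform import Rotation as R
from bench import arm, optics
def px(P,name):
    c=optics.camera_info(name);K=np.array(c["camera_matrix"]);V=np.array(c["view"])
    p=V[:3,:3]@np.array(P,float)+V[:3,3];p=np.array([p[0],-p[1],-p[2]]);q=K@p;return q[:2]/q[2]
def ray(u,v,name):
    c=optics.camera_info(name);K=np.array(c["camera_matrix"]);V=np.array(c["view"])
    d=np.linalg.solve(K,[u,v,1.]);d=np.array([d[0],-d[1],-d[2]])
    return -V[:3,:3].T@V[:3,3],V[:3,:3].T@d
def onz(u,v,z,name):
    o,d=ray(u,v,name);return o+d*(z-o[2])/d[2]
def go(P,rot):
    "slide and dr to reach world tcp P, R rot from the measured pose"
    s=arm.read_state();T=R.from_quat(s["ee_rot"]);
    return T.inv().apply(np.array(P)-s["position"]).round(1),(np.degrees((T.inv()*rot).as_rotvec())/8).round(3)
E
python3 - <<'E'
from h import *
for n in("scene","top"):
    im=optics.get_image(n);cv2.imwrite(f"pics/{n}0.png",cv2.resize(im,(784,588)));np.save(n,im)
    c=optics.camera_info(n);print(c);print(ray(280,210,n))
s=arm.read_state();print(s)
E
```

```text
{'camera_matrix': array([[457.94903502,   0.        , 271.80143141],
       [  0.        , 457.94903502, 202.33328345],
       [  0.        ,   0.        ,   1.        ]]), 'view': array([[ 8.32282029e-03,  9.99865693e-01,  1.41183015e-02,
        -2.20646972e+01],
       [-6.32986508e-01, -5.66209935e-03,  7.74142120e-01,
         2.59589268e+02],
       [ 7.74118087e-01, -1.53797401e-02,  6.32854368e-01,
        -1.74557452e+03],
       [ 0.00000000e+00,  0.00000000e+00,  0.00000000e+00,
         1.00000000e+00]])}
(array([1515.78095226,   -3.31492843,  904.04699033]), array([-0.76337199,  0.03337492, -0.64556185]))
{'camera_matrix': array([[382.89447359,   0.        , 284.3706071 ],
       [  0.        , 382.89447359, 204.89591878],
       [  0.        ,   0.        ,   1.        ]]), 'view': array([[-9.29462746e-03, -9.99855483e-01,  1.42345746e-02,
         1.80769966e+00],
       [ 9.97495740e-01, -8.27269485e-03,  7.02410870e-02,
        -5.20318890e+02],
       [-7.01131777e-02,  1.48517922e-02,  9.97428477e-01,
        -9.62620817e+02],
       [ 0.00000000e+00,  0.00000000e+
[... 168 characters left out ...]
nts': array([ 1.46060322e+00,  3.85433457e-01,  6.74560748e-03, -4.07668454e-04,
       -1.19400963e+00, -2.58603509e-01]), 'joint_vel': array([ 0.00021045, -0.00017503,  0.00284212,  0.00161077, -0.00098594,
        0.00016671]), 'joint_efforts': array([-6.73150535e-04, -3.93316734e+01,  1.88931477e+01,  4.19800848e+00,
       -2.56807041e-03,  4.90381325e-06]), 'position': array([225.10829883, 582.48353916, 230.35631981]), 'ee_rot': array([ 9.83032503e-01, -1.83428891e-01, -1.18469745e-04,  9.62008047e-04]), 'contact_force': array([ 0.31653523, -0.41252354, -0.4259294 ]), 'wrist_torque': array([ 0.02220344,  0.00820624, -0.03324368]), 'grasp_force': 0.0, 'gripper_width': 85.08981917262024}
```

View pics/scene0.png

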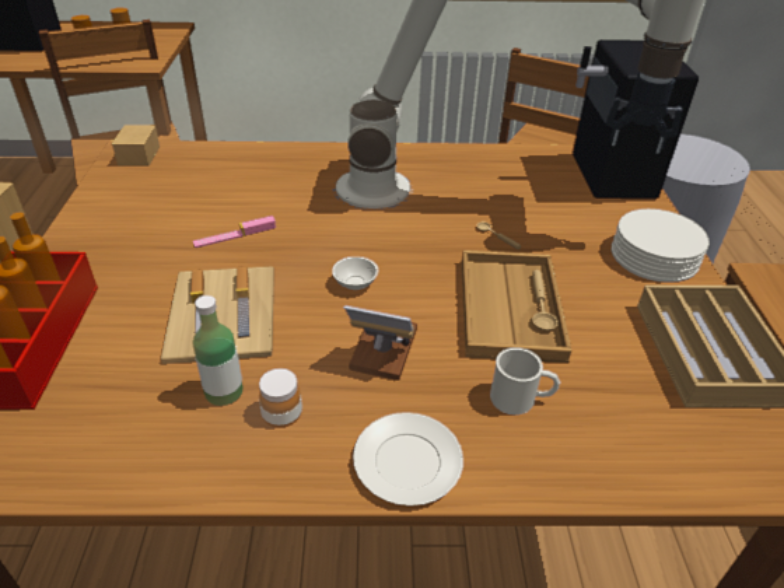

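View pics/top0.png

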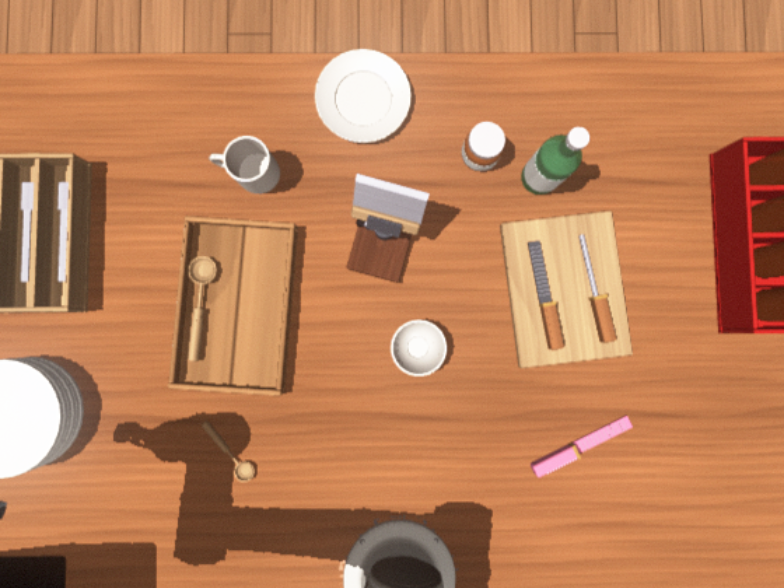

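Run:
```python
from h import *
im=np.load("top.npy");hsv=cv2.cvtColor(im,cv2.COLOR_BGR2HSV)
for n,(x,y) in dict(handle=(395,232),handlesh=(392,240),board=(370,240),base=(270,183),base2=(275,175),blade=(387,190),trough=(190,200),rim=(207,190),bladeS=(280,143),wood=(330,300),steelh=(431,230)).items(): print(n,im[y,x],hsv[y,x])
def rect(box,lo,hi,z,name):
    x0,y0,x1,y1=box;m=np.zeros(im.shape[:2],np.uint8)
    m[y0:y1,x0:x1]=cv2.inRange(hsv,np.array(lo),np.array(hi))[y0:y1,x0:x1]
    c=max(cv2.findContours(m,0,2)[0],key=cv2.contourArea)
    b=cv2.boxPoints(cv2.minAreaRect(c));print(name,cv2.contourArea(c),b.round(1).tolist());print(np.array([onz(*p,z,"top") for p in b]).round(1).tolist())
big=cv2.resize(im[120:270,235:460],None,fx=3.5,fy=3.5,interpolation=cv2.INTER_CUBIC);cv2.imwrite("pics/c1.png",big)
```

```text
handle [ 86 136 209] [ 12 150 209]
handlesh [ 67 107 171] [ 12 155 171]
board [139 189 231] [ 16 102 231]
base [ 62  85 137] [  9 140 137]
base2 [ 53  78 130] [ 10 151 130]
blade [120 115 122] [159  15 122]
trough [108 159 216] [ 14 128 216]
rim [ 72 110 158] [ 13 139 158]
bladeS [172 163 174] [155  16 174]
wood [ 70 111 182] [ 11 157 182]
steelh [ 91 143 217] [ 12 148 217]
```

View pics/c1.png

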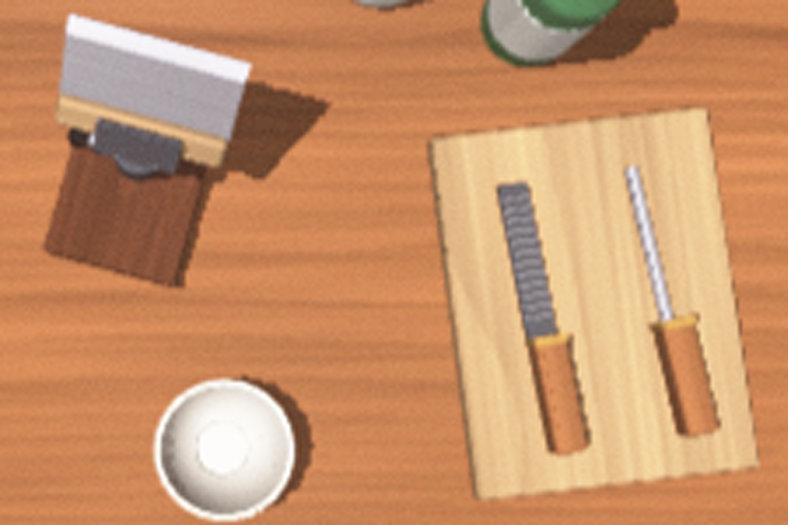

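```bash
cat >> h.py <<'E'
def cr(x,y): return (x+.5)/3.5-.5+235,(y+.5)/3.5-.5+120
def tri(a,na,b,nb):
    o1,d1=ray(*a,na);o2,d2=ray(*b,nb);A=np.stack([d1,-d2],1);t=np.linalg.lstsq(A,o2-o1,rcond=None)[0]
    p,q=o1+t[0]*d1,o2+t[1]*d2;return (p+q)/2,np.linalg.norm(p-q)
E
python3 - <<'E'
from h import *
tip=onz(*cr(511.5,185),24,"top");heel=onz(*cr(543,335),24,"top");print("file",tip,heel,np.linalg.norm(tip-heel),np.degrees(np.arctan2(*(tip-heel)[1::-1])))
r=onz(*cr(571,447),44,"top");print("rear",r)
A,B=onz(*cr(45,248),18,"top"),onz(*cr(183,286),18,"top");v=(A-B)/np.linalg.norm(A-B);print("base",A,B,np.linalg.norm(A-B),np.degrees(np.arctan2(-v[0],v[1])))
x=np.array([v[1],-v[0],0]);print("foot from base",(A+B)/2+135*x)
for z in(140,150,160):
    L,Rr=onz(*cr(68.5,27),z,"top"),onz(*cr(248,75),z,"top");w=L-Rr;print(z,L.round(1),Rr.round(1),((L+Rr)/2).round(1),np.linalg.norm(w),np.degrees(np.arctan2(-w[0],w[1])))
im=np.load("scene.npy");cv2.imwrite("pics/c2.png",cv2.resize(im[205:275,235:310],None,fx=8,fy=8,interpolation=cv2.INTER_CUBIC))
it=np.load("top.npy");cv2.imwrite("pics/c3.png",cv2.resize(it[145:290,110:220],None,fx=4,fy=4,interpolation=cv2.INTER_CUBIC))
E
```

```text
file [ 601.36259769 -251.3994737    24.        ] [ 490.92001202 -271.46875983   24.        ] 112.25124041916095 10.299229962221556
rear [ 410.37140631 -283.32332406   44.        ]
base [558.14665313  91.49304819  18.        ] [529.37744225  -9.41764071  18.        ] 104.93157117617784 -15.912626973549148
foot from base [673.5889706    4.02459677  18.        ]
140 [689.  66. 140.] [656.7 -50.3 140. ] [672.8   7.8 140. ] 120.6627478106464 -15.529027857230645
150 [686.2  65.3 150. ] [654.3 -49.6 150. ] [670.3   7.9 150. ] 119.25423452959942 -15.529027857230647
160 [683.5  64.7 160. ] [651.9 -48.9 160. ] [667.7   7.9 160. ] 117.84572124855238 -15.529027857230602
```

View pics/c2.png

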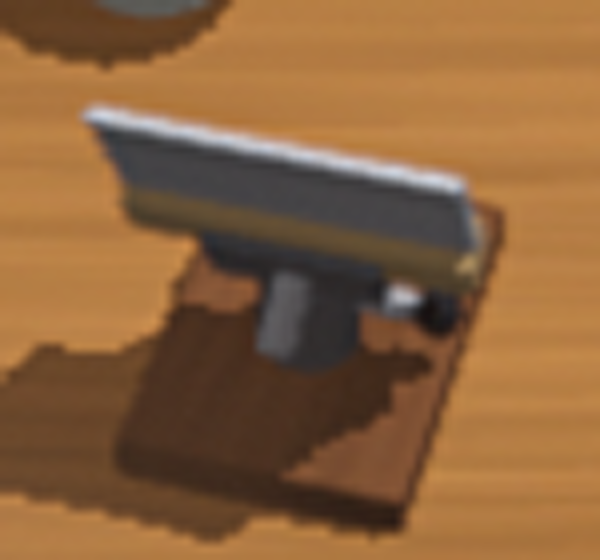

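View pics/c3.png

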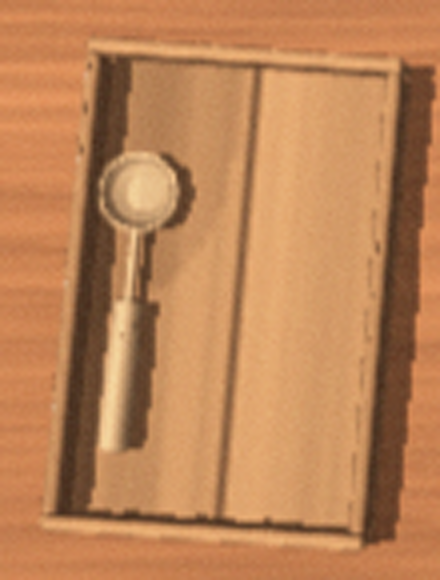

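Run:
```python
from h import *
s=lambda x,y:((x+.5)/8-.5+235,(y+.5)/8-.5+205)
for n,a,b in(("R",(248,75),(94,113)),("L",(68.5,27),(464,186))): print(n,tri(cr(*a),"top",s(*b),"scene"))
t=lambda x,y:((x+.5)/4-.5+110,(y+.5)/4-.5+145)
C=np.array([onz(*t(*p),36,"top") for p in((90,42),(402,60),(362,548),(42,528))]);print(C.round(1));c=C.mean(0);print(c, np.linalg.norm(np.diff(C,axis=0),axis=1))
xd=(C[0]+C[1]-C[2]-C[3])[:2];print(np.degrees(np.arctan2(xd[1],xd[0])))
```

```text
R (array([654.99333855, -49.48682633, 147.09598277]), np.float64(0.6105303340200761))
L (array([687.20907392,  65.34639062, 146.43274211]), np.float64(0.394509969001303))
[[648.2 380.7  36. ]
 [635.4 184.2  36. ]
 [330.6 207.6  36. ]
 [345.  404.5  36. ]]
[489.80120631 294.24607803  36.        ] [196.82143841 305.70912823 197.41959275]
-4.438352599247118
```

```bash
cat >> h.py <<'E'
def down(yaw,tilt=0):
    "tool x along yaw (deg), pointing down, then tipped so that tool x rises by tilt deg"
    c,s=np.cos(np.radians(yaw)),np.sin(np.radians(yaw));x=np.array([c,s,0]);k=np.array([0,0,1.]);t=np.radians(tilt)
    X=np.cos(t)*x+np.sin(t)*k;Z=np.sin(t)*x-np.cos(t)*k;return R.from_matrix(np.stack([X,np.cross(Z,X),Z],1))
def st():
    s=arm.read_state();print({k:np.round(s[k],3 if k=="joints" else 2).tolist() for k in("clock","joints","position","contact_force","gripper_width","grasp_force")})
E
python3 -c "
from h import *
print(go([480,150,240],down(0)));print(go([470,-275,120],down(10)))"
```

```text
(array([393.7, 311.5,  -9. ]), array([ 1.400e-02,  2.000e-03, -2.642e+00]))
(array([537.6, 711.3, 111.8]), array([ 1.400e-02,  3.000e-03, -3.892e+00]))
```

Call:
step_arm:
  motion:
    - {"slide": [394,311,-9],"dr": [0,0,-2.64],"jaw": 60}
    - {"slide": [394,311,-9],"dr": [0,0,-2.64],"jaw": 60}
    - {"slide": [394,311,-9],"dr": [0,0,-2.64],"jaw": 60}
    - {"slide": [394,311,-9],"dr": [0,0,-2.64],"jaw": 60}
    - {"slide": [394,311,-9],"dr": [0,0,-2.64],"jaw": 60}
    - {"slide": [394,311,-9],"dr": [0,0,-2.64],"jaw": 60}
    - {"slide": [394,311,-9],"dr": [0,0,-2.64],"jaw": 60}
    - {"slide": [394,311,-9],"dr": [0,0,-2.64],"jaw": 60}

```text
clock: 1.1
position: [480.1, 150.7, 240.2]
ee_rot: [1.0, 0.0, -0.0, -0.0]
contact_force: [0.9, 1.5, -1.0]
gripper_width: 59.9
grasp_force: 0.0
```

```bash
python3 -c "
from h import *
st();print(go([470,-275,110],down(10)))"
```

```text
{'clock': 1.1, 'joints': [0.627, 0.17, -0.27, -0.0, -1.131, 0.944], 'position': [480.14, 150.72, 240.21], 'contact_force': [0.87, 1.48, -0.97], 'gripper_width': 59.91, 'grasp_force': 0.0}
(array([-10.2, 425.7, 130.2]), array([-1.000e-03,  1.000e-03, -1.249e+00]))
```

Call:
step_arm:
  motion:
    - {"slide": [-10,426,130],"dr": [0,0,-1.25],"jaw": 60}
    - {"slide": [-10,426,130],"dr": [0,0,-1.25],"jaw": 60}
    - {"slide": [-10,426,130],"dr": [0,0,-1.25],"jaw": 60}
    - {"slide": [-10,426,130],"dr": [0,0,-1.25],"jaw": 60}
    - {"slide": [-10,426,130],"dr": [0,0,-1.25],"jaw": 60}
    - {"slide": [-10,426,130],"dr": [0,0,-1.25],"jaw": 60}
    - {"slide": [-10,426,130],"dr": [0,0,-1.25],"jaw": 60}
    - {"slide": [-10,426,130],"dr": [0,0,-1.25],"jaw": 60}

```text
clock: 2.1
position: [467.8, -276.2, 108.1]
ee_rot: [0.996, 0.084, -0.002, -0.001]
contact_force: [-0.0, 0.4, 0.8]
gripper_width: 59.8
grasp_force: 0.0
```

Run:
```python
from h import *
st();print(go([470,-275,22],down(10)))
a=optics.get_image("top")[150:290,340:470];cv2.imwrite("pics/t1.png",cv2.resize(a,None,fx=4,fy=4,interpolation=cv2.INTER_CUBIC))
```

```text
{'clock': 2.1, 'joints': [-0.235, 0.373, -0.356, -0.0, -0.846, 1.975], 'position': [467.77, -276.2, 108.06], 'contact_force': [-0.0, 0.38, 0.8], 'gripper_width': 59.77, 'grasp_force': 0.0}
(array([ 2.7, -0.7, 86. ]), array([-0.012,  0.026, -0.04 ]))
```

View pics/t1.png

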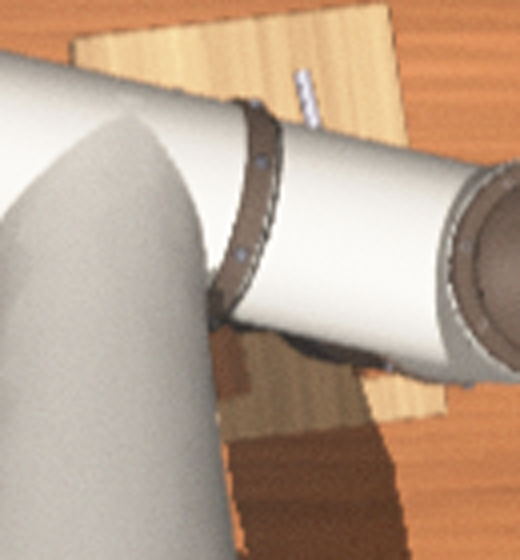

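Call:
step_arm:
  motion:
    - {"slide": [2.5,-0.5,20],"dr": [0,0,0],"jaw": 60}
    - {"slide": [2.5,-0.5,40],"dr": [0,0,0],"jaw": 60}
    - {"slide": [2.5,-0.5,60],"dr": [0,0,0],"jaw": 60}
    - {"slide": [2.5,-0.5,75],"dr": [0,0,0],"jaw": 60}
    - {"slide": [2.5,-0.5,82],"dr": [0,0,0],"jaw": 60}
    - {"slide": [2.5,-0.5,86],"dr": [0,0,0],"jaw": 60}
    - {"slide": [2.5,-0.5,86],"dr": [0,0,0],"jaw": 60}
    - {"slide": [2.5,-0.5,86],"dr": [0,0,0],"jaw": 60}

```text
clock: 3.15
position: [472.3, -272.6, 24.8]
ee_rot: [0.996, 0.087, 0.001, 0.0]
contact_force: [-0.7, -0.2, 0.1]
gripper_width: 60.0
grasp_force: 0.0
```

Run:
```python
from h import *
st();print(go([470,-275,21],down(10)))
for P in([470,-275,31],): print(px(P,"scene"))
a=optics.get_image("scene")[170:270,110:210];cv2.imwrite("pics/s1.png",cv2.resize(a,None,fx=6,fy=6,interpolation=cv2.INTER_CUBIC))
```

```text
{'clock': 3.15, 'joints': [-0.226, 0.491, -0.431, 0.0, -0.647, 1.971], 'position': [472.34, -272.62, 24.81], 'contact_force': [-0.66, -0.21, 0.08], 'gripper_width': 60.01, 'grasp_force': 0.0}
(array([-2.7,  1.9,  3.8]), array([ 0.004, -0.007, -0.001]))
[173.09559518 206.50132734]
```

View pics/s1.png

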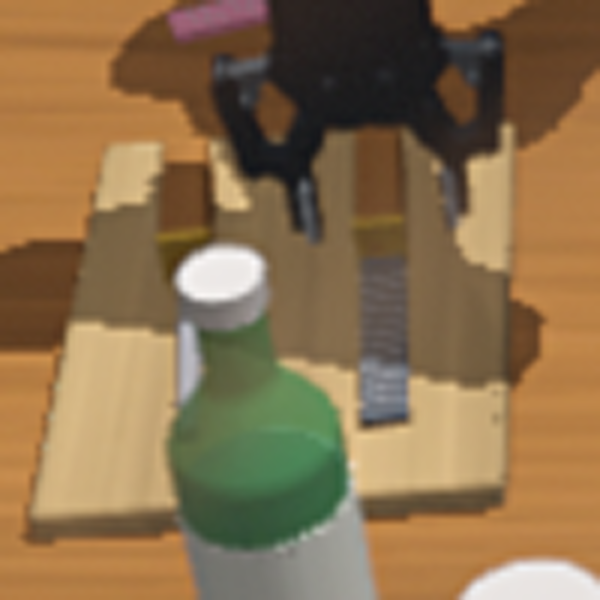

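Call:
step_arm:
  motion:
    - {"slide": [-1.5,1,3.8],"dr": [0,0,0],"jaw": 60}
    - {"slide": [-1.5,1,3.8],"dr": [0,0,0],"jaw": 40}
    - {"slide": [-1.5,1,3.8],"dr": [0,0,0],"jaw": 20}
    - {"slide": [-1.5,1,3.8],"dr": [0,0,0],"jaw": 0}
    - {"slide": [-1.5,1,3.8],"dr": [0,0,0],"jaw": 0}
    - {"slide": [-1.5,1,3.8],"dr": [0,0,0],"jaw": 0}
    - {"slide": [-1.5,1,3.8],"dr": [0,0,0],"jaw": 0}
    - {"slide": [-1.5,1,3.8],"dr": [0,0,0],"jaw": 0}

```text
clock: 4.2
position: [470.8, -273.8, 20.7]
ee_rot: [0.996, 0.087, 0.0, 0.0]
contact_force: [-0.5, -0.5, 3.3]
gripper_width: 22.8
grasp_force: 59.5
```

```bash
cat >> h.py <<'E'
M=np.array([671,8,147.]);Y=-15.7
xs=np.array([np.cos(np.radians(Y)),np.sin(np.radians(Y)),0]);kz=np.array([0,0,1.])
u=.866*xs+.5*kz;nn=-.5*xs+.866*kz;ys=np.cross(kz,xs)
def tcp(a,gap): return M+u*(a-134)+nn*(2.7+gap)
def where():
    s=arm.read_state();d=s["position"]-M
    T=R.from_quat(s["ee_rot"]);print("a %.1f gap %.1f side %.1f"%(d@u+134,d@nn-2.7,d@ys),"err rotvec deg",np.degrees((T.inv()*down(Y,30)).as_rotvec()).round(2),"F u,n,y",np.round([s["contact_force"]@v for v in(u,nn,ys)],2),"clock",round(s["clock"],2),"grip",s["gripper_width"].round(1),"tau",np.round(s["wrist_torque"],2))
E
python3 -c "
from h import *
st();print(tcp(30,50));print(go(tcp(30,50),down(Y,30)))"
```

```text
{'clock': 4.2, 'joints': [-0.229, 0.497, -0.436, 0.0, -0.638, 1.974], 'position': [470.83, -273.81, 20.7], 'contact_force': [-0.47, -0.49, 3.3], 'gripper_width': 22.76, 'grasp_force': 59.54}
[558.92920303  39.50168032 140.6382    ]
(array([ 141.2, -293.2, -120. ]), array([-0.839,  3.683,  3.138]))
```

Call:
step_arm:
  motion:
    - {"slide": [0,0,-40],"dr": [0,0,0],"jaw": 0}
    - {"slide": [0,0,-90],"dr": [0,0,0],"jaw": 0}
    - {"slide": [25,-50,-120],"dr": [-0.1,0.6,0.5],"jaw": 0}
    - {"slide": [55,-110,-130],"dr": [-0.3,1.4,1.2],"jaw": 0}
    - {"slide": [82,-170,-130],"dr": [-0.5,2.2,1.9],"jaw": 0}
    - {"slide": [110,-230,-125],"dr": [-0.7,3.0,2.6],"jaw": 0}
    - {"slide": [130,-275,-120],"dr": [-0.84,3.68,3.14],"jaw": 0}
    - {"slide": [141,-293,-120],"dr": [-0.84,3.68,3.14],"jaw": 0}

```text
clock: 5.2
position: [549.9, -117.9, 174.4]
ee_rot: [0.967, -0.107, 0.221, 0.071]
contact_force: [1.3, -1.1, 0.1]
gripper_width: 22.6
grasp_force: 59.6
```

Run:
```python
from h import *
st();where();print(go(tcp(30,12),down(Y,30)))
for n in("scene","top"):
    np.save(n+"1",optics.get_image(n))
a=np.load("scene1.npy")[180:275,215:330];b=np.load("top1.npy")[120:215,225:340]
cv2.imwrite("pics/s2.png",np.vstack([cv2.resize(x,None,fx=3.1,fy=3.1,interpolation=cv2.INTER_CUBIC) for x in(a,b)]))
```

```text
{'clock': 5.2, 'joints': [0.084, 0.143, -0.835, 0.906, -0.28, 0.427], 'position': [549.92, -117.86, 174.41], 'contact_force': [1.25, -1.09, 0.1], 'gripper_width': 22.57, 'grasp_force': 59.57}Traceback (most recent call last):
  File "<stdin>", line 2, in <module>
  File "h.py", line 33, in where
    T=R.from_quat(s["ee_rot"]);print("a %.1f gap %.1f side %.1f"%(d@u+134,d@nn-2.7,d@ys),"err rotvec deg",np.degrees((T.inv()*down(Y,30)).as_rotvec()).round(2),"F u,n,y",np.round([s["contact_force"]@v for v in(u,nn,ys)],2),"clock",round(s["clock"],2),"grip",s["gripper_width"].round(1),"tau",np.round(s["wrist_torque"],2))
                                                                                                                                                                                                                                                                  ^^^^^^^^^^^^^^^^^^^^^^^^
AttributeError: 'float' object has no attribute 'round'
```

```bash
sed -i 's/s\["gripper_width"\].round(1)/round(s["gripper_width"],1)/' h.py
python3 - <<'E'
from h import *
where();print(go(tcp(30,50),down(Y,30)))
E
```

```text
a 76.3 gap 62.3 side -153.9 err rotvec deg [3.63 3.55 4.11] F u,n,y [ 1.35 -0.66 -0.71] clock 5.2 grip 22.6 tau [ 0.25  0.93 -0.09]
(array([ -34.5, -157.4,    4.9]), array([0.454, 0.444, 0.514]))
```

Call:
step_arm:
  motion:
    - {"slide": [-10,-40,0],"dr": [0.15,0.15,0.15],"jaw": 0}
    - {"slide": [-20,-80,0],"dr": [0.3,0.3,0.3],"jaw": 0}
    - {"slide": [-30,-120,4],"dr": [0.45,0.44,0.5],"jaw": 0}
    - {"slide": [-34.5,-157,5],"dr": [0.45,0.44,0.5],"jaw": 0}
    - {"slide": [-34.5,-157,5],"dr": [0.45,0.44,0.5],"jaw": 0}
    - {"slide": [-34.5,-157,5],"dr": [0.45,0.44,0.5],"jaw": 0}
    - {"slide": [-34.5,-157,5],"dr": [0.45,0.44,0.5],"jaw": 0}
    - {"slide": [-34.5,-157,5],"dr": [0.45,0.44,0.5],"jaw": 0}

```text
clock: 6.2
position: [559.6, 37.7, 142.0]
ee_rot: [0.957, -0.131, 0.257, 0.036]
contact_force: [-0.2, -0.4, -1.6]
gripper_width: 23.2
grasp_force: 59.6
```

Run:
```python
from h import *
st();where();print(go(tcp(30,12),down(Y,30)))
for n in("scene","top"):
    np.save(n+"1",optics.get_image(n))
a=np.load("scene1.npy")[180:275,215:330];b=np.load("top1.npy")[120:215,225:340]
cv2.imwrite("pics/s2.png",np.vstack([cv2.resize(x,None,fx=3.1,fy=3.1,interpolation=cv2.INTER_CUBIC) for x in(a,b)]))
```

```text
{'clock': 6.2, 'joints': [0.065, 0.183, -0.945, 1.895, -0.177, -0.624], 'position': [559.62, 37.73, 141.97], 'contact_force': [-0.18, -0.4, -1.65], 'gripper_width': 23.21, 'grasp_force': 59.59}
a 31.7 gap 50.6 side -1.5 err rotvec deg [ 0.02 -0.04  0.09] F u,n,y [-0.88 -1.4  -0.44] clock 6.2 grip 23.2 tau [ 0.35  1.27 -0.01]
(array([-1.7, -1.5, 38.6]), array([ 0.003, -0.005,  0.012]))
```

View pics/s2.png

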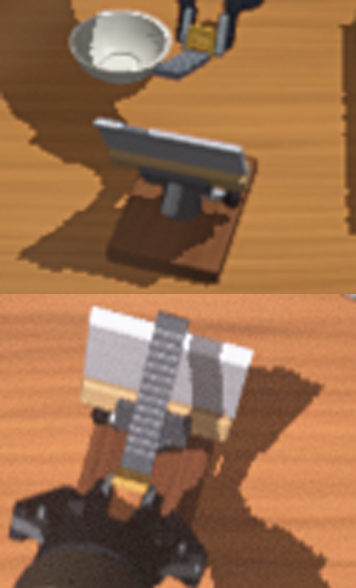

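Run:
```python
from h import *
print(go([470.8,-273.8,80],down(10)))
```

```text
(array([-32.7, 323.9,  53.2]), array([ 0.848, -3.691, -3.126]))
```

Call:
step_arm:
  motion:
    - {"slide": [-4,40,0],"dr": [0.1,-0.5,-0.4],"jaw": 0}
    - {"slide": [-9,85,8],"dr": [0.2,-1.0,-0.8],"jaw": 0}
    - {"slide": [-13,130,15],"dr": [0.35,-1.5,-1.25],"jaw": 0}
    - {"slide": [-18,175,23],"dr": [0.47,-2.0,-1.7],"jaw": 0}
    - {"slide": [-22,220,31],"dr": [0.6,-2.5,-2.1],"jaw": 0}
    - {"slide": [-27,260,40],"dr": [0.7,-3.0,-2.5],"jaw": 0}
    - {"slide": [-30,300,47],"dr": [0.8,-3.5,-2.9],"jaw": 0}
    - {"slide": [-32.7,324,53],"dr": [0.85,-3.69,-3.13],"jaw": 0}

```text
clock: 7.3
position: [510.0, -204.3, 113.1]
ee_rot: [0.997, 0.019, 0.067, 0.04]
contact_force: [0.3, -0.5, -2.3]
gripper_width: 22.6
grasp_force: 59.6
```

Run:
```python
from h import *
st();print(go([470.8,-273.8,35],down(10)))
```

```text
{'clock': 7.3, 'joints': [-0.047, 0.31, -0.498, 0.122, -0.626, 1.563], 'position': [509.97, -204.29, 113.07], 'contact_force': [0.32, -0.49, -2.33], 'gripper_width': 22.6, 'grasp_force': 59.62}
(array([-52.2,  61.4,  77.2]), array([ 0.662, -0.909, -0.969]))
```

Call:
step_arm:
  motion:
    - {"slide": [-20,25,10],"dr": [0.3,-0.45,-0.5],"jaw": 0}
    - {"slide": [-40,50,25],"dr": [0.66,-0.91,-0.97],"jaw": 0}
    - {"slide": [-52,61,35],"dr": [0.66,-0.91,-0.97],"jaw": 0}
    - {"slide": [-52,61,50],"dr": [0.66,-0.91,-0.97],"jaw": 0}
    - {"slide": [-52,61,65],"dr": [0.66,-0.91,-0.97],"jaw": 0}
    - {"slide": [-52,61,77],"dr": [0.66,-0.91,-0.97],"jaw": 0}
    - {"slide": [-52,61,77],"dr": [0.66,-0.91,-0.97],"jaw": 0}
    - {"slide": [-52,61,77],"dr": [0.66,-0.91,-0.97],"jaw": 0}

```text
clock: 8.3
position: [471.5, -273.1, 35.3]
ee_rot: [0.996, 0.086, 0.001, 0.001]
contact_force: [0.5, 0.6, -1.5]
gripper_width: 22.7
grasp_force: 59.7
```

Run:
```python
from h import *
st();print(go([470.8,-273.8,20.7],down(10)))
```

```text
{'clock': 8.3, 'joints': [-0.226, 0.474, -0.427, 0.004, -0.667, 1.966], 'position': [471.55, -273.1, 35.32], 'contact_force': [0.52, 0.6, -1.49], 'gripper_width': 22.68, 'grasp_force': 59.68}
(array([-0.9,  0.5, 14.6]), array([ 0.022, -0.011, -0.018]))
```

Call:
step_arm:
  motion:
    - {"slide": [-0.5,0.5,6],"dr": [0,0,0],"jaw": 0}
    - {"slide": [-0.5,0.5,11],"dr": [0,0,0],"jaw": 0}
    - {"slide": [-0.5,0.5,14],"dr": [0,0,0],"jaw": 0}
    - {"slide": [-0.5,0.5,14.5],"dr": [0,0,0],"jaw": 0}
    - {"slide": [-0.5,0.5,14.5],"dr": [0,0,0],"jaw": 15}
    - {"slide": [-0.5,0.5,14.5],"dr": [0,0,0],"jaw": 30}
    - {"slide": [-0.5,0.5,14.5],"dr": [0,0,0],"jaw": 50}
    - {"slide": [-0.5,0.5,14.5],"dr": [0,0,0],"jaw": 50}

```text
clock: 9.3
position: [470.9, -274.0, 20.7]
ee_rot: [0.996, 0.086, 0.001, 0.001]
contact_force: [0.0, -0.3, -0.1]
gripper_width: 49.9
grasp_force: 0.0
```

Run:
```python
from h import *
st()
# grasp point 35 behind origin; tilted -25: tool z in world, TCP height 24 (6 above board)
rot=down(10,-25);g=np.array([470.8,-273.8,0]);z=rot.apply([0,0,1]);print(z)
for h in(45,25):
    # grasp point xy fixed at g for pad: TCP = grasp + 19 z, at TCP height h
    P=g+19*z;P[2]=h;print(P.round(1),go(P,rot))
```

```text
{'clock': 9.3, 'joints': [-0.228, 0.496, -0.439, 0.003, -0.633, 1.967], 'position': [470.93, -274.0, 20.69], 'contact_force': [0.02, -0.3, -0.08], 'gripper_width': 49.9, 'grasp_force': 0.0}
[-0.41619774 -0.07338689 -0.90630779]
[ 462.9 -275.2   45. ] (array([ -8.1,  -0.1, -24.3]), array([ 0.015, -3.136, -0.027]))
[ 462.9 -275.2   25. ] (array([-8.1, -0.2, -4.3]), array([ 0.015, -3.136, -0.027]))
```

Call:
step_arm:
  motion:
    - {"slide": [-2,0,-15],"dr": [0,-1,0],"jaw": 50}
    - {"slide": [-4,0,-15],"dr": [0,-2.1,0],"jaw": 50}
    - {"slide": [-4,0,-12],"dr": [0,-3.13,0],"jaw": 50}
    - {"slide": [-4,0,-6],"dr": [0,-3.13,0],"jaw": 50}
    - {"slide": [-4,0,-4],"dr": [0,-3.13,0],"jaw": 30}
    - {"slide": [-4,0,-4],"dr": [0,-3.13,0],"jaw": 0}
    - {"slide": [-4,0,-4],"dr": [0,-3.13,0],"jaw": 0}
    - {"slide": [-4,0,-4],"dr": [0,-3.13,0],"jaw": 0}

```text
clock: 10.3
position: [466.5, -274.7, 24.9]
ee_rot: [0.973, 0.083, -0.215, 0.02]
contact_force: [0.4, 0.8, -0.3]
gripper_width: 22.8
grasp_force: 61.3
```

Run:
```python
from h import *
st();s=arm.read_state();print(np.degrees((R.from_quat(s["ee_rot"]).inv()*down(10,-25)).as_rotvec()).round(2),s["wrist_torque"])
```

```text
{'clock': 10.3, 'joints': [-0.156, 0.649, -0.254, 0.156, -1.087, 1.795], 'position': [466.47, -274.73, 24.92], 'contact_force': [0.38, 0.78, -0.28], 'gripper_width': 22.81, 'grasp_force': 61.27}
[ 0.05 -0.07 -0.26] [ 0.22981337 -0.8934998  -0.01488788]
```

```bash
sed -i 's/(a-134)+nn\*(2.7+gap)/(a-138)+nn*(6.9+gap)/; s/d@u+134,d@nn-2.7/d@u+138,d@nn-6.9/; s/down(Y,30)/down(Y,5)/' h.py
python3 - <<'E'
from h import *
print(tcp(40,40),go(tcp(40,40),down(Y,5)))
T=R.from_quat(arm.read_state()["ee_rot"]);print(T.as_matrix().round(2))
E
```

```text
[566.72315541  37.31089911 138.6154    ] (array([  89.4, -290.2, -167.8]), array([0.576, 3.675, 3.169]))
[[ 0.89  0.17 -0.42]
 [ 0.15 -0.99 -0.07]
 [-0.42  0.   -0.91]]
```

Call:
step_arm:
  motion:
    - {"slide": [-20,0,-45],"dr": [0,0,0],"jaw": 0}
    - {"slide": [-40,0,-90],"dr": [0,0,0],"jaw": 0}
    - {"slide": [-18,-48,-103],"dr": [0.1,0.6,0.5],"jaw": 0}
    - {"slide": [3,-96,-116],"dr": [0.2,1.2,1.0],"jaw": 0}
    - {"slide": [25,-145,-130],"dr": [0.3,1.8,1.55],"jaw": 0}
    - {"slide": [46,-195,-143],"dr": [0.4,2.4,2.1],"jaw": 0}
    - {"slide": [68,-243,-156],"dr": [0.5,3.0,2.6],"jaw": 0}
    - {"slide": [89,-290,-168],"dr": [0.58,3.68,3.17],"jaw": 0}

```text
clock: 11.3
position: [567.2, 38.9, 139.3]
ee_rot: [0.989, -0.138, 0.045, 0.005]
contact_force: [0.2, -1.1, -2.2]
gripper_width: 22.6
grasp_force: 61.3
```

Run:
```python
from h import *
st();where();print(go(tcp(40,20),down(Y,5)))
```

```text
{'clock': 11.3, 'joints': [0.382, 0.334, -0.353, 0.074, -0.812, 0.863], 'position': [567.18, 38.93, 139.3], 'contact_force': [0.18, -1.11, -2.22], 'gripper_width': 22.55, 'grasp_force': 61.26}
a 40.4 gap 40.6 side 1.7 err rotvec deg [-0.13 -0.2  -0.16] F u,n,y [-0.7  -2.16 -1.02] clock 11.3 grip 22.6 tau [-0.02  0.27  0.01]
(array([ 8.3,  1.7, 18.8]), array([-0.016, -0.025, -0.02 ]))
```

Call:
step_arm:
  motion:
    - {"slide": [4,1,8],"dr": [0,0,0],"jaw": 0}
    - {"slide": [8,1.5,17],"dr": [0,0,0],"jaw": 0}
    - {"slide": [11.5,1.5,25],"dr": [0,0,0],"jaw": 0}
    - {"slide": [14,1.5,29.5],"dr": [0,0,0],"jaw": 0}
    - {"slide": [14,1.5,29.5],"dr": [0,0,0],"jaw": 0}
    - {"slide": [14,1.5,29.5],"dr": [0,0,0],"jaw": 0}
    - {"slide": [14,1.5,29.5],"dr": [0,0,0],"jaw": 0}
    - {"slide": [14,1.5,29.5],"dr": [0,0,0],"jaw": 0}

```text
clock: 12.3
position: [582.2, 31.4, 110.6]
ee_rot: [0.99, -0.136, 0.043, 0.006]
contact_force: [-0.3, -0.4, -2.7]
gripper_width: 22.7
grasp_force: 61.3
```

Run:
```python
from h import *
where()
import time
np.save("s3",optics.get_image("scene"));where();np.save("t3",optics.get_image("top"));where()
a=np.load("s3.npy")[195:275,215:330];b=np.load("t3.npy")[120:200,225:340]
cv2.imwrite("pics/s3.png",np.hstack([cv2.resize(x,None,fx=3.4,fy=6.5,interpolation=cv2.INTER_CUBIC) for x in(a,b)]))
```

```text
a 40.3 gap 7.5 side -1.5 err rotvec deg [-0.04 -0.02  0.02] F u,n,y [-1.51 -2.3  -0.48] clock 12.3 grip 22.7 tau [0.06 0.27 0.  ]
a 40.2 gap 7.5 side -1.4 err rotvec deg [-0.04 -0.01  0.02] F u,n,y [-1.33 -1.7  -0.32] clock 12.35 grip 22.9 tau [0.01 0.24 0.03]
a 40.2 gap 7.5 side -1.4 err rotvec deg [-0.03 -0.01  0.03] F u,n,y [-0.58 -1.04  0.17] clock 12.4 grip 22.7 tau [ 0.05  0.27 -0.03]
```

View pics/s3.png

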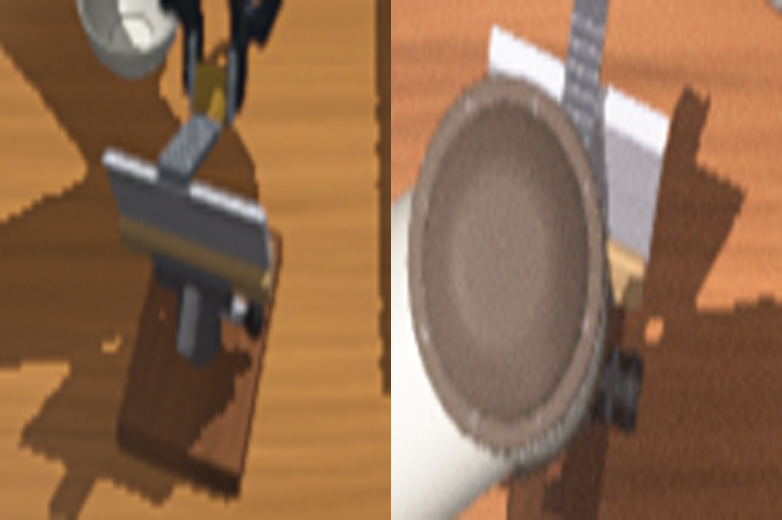

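Call:
step_arm:
  motion:
    - {"slide": [-3.6,-1.5,1.7],"dr": [0,0,0],"jaw": 0}
    - {"slide": [-3.2,-1.5,2.6],"dr": [0,0,0],"jaw": 0}
    - {"slide": [-2.8,-1.5,3.5],"dr": [0,0,0],"jaw": 0}
    - {"slide": [-2.4,-1.5,4.4],"dr": [0,0,0],"jaw": 0}
    - {"slide": [-1.9,-1.5,5.3],"dr": [0,0,0],"jaw": 0}
    - {"slide": [-1.5,-1.5,6.2],"dr": [0,0,0],"jaw": 0}
    - {"slide": [-1.5,-1.5,6.2],"dr": [0,0,0],"jaw": 0}
    - {"slide": [-1.5,-1.5,6.2],"dr": [0,0,0],"jaw": 0}

```text
clock: 13.4
position: [581.7, 33.1, 104.1]
ee_rot: [0.99, -0.136, 0.043, 0.006]
contact_force: [-0.3, -0.0, -1.6]
gripper_width: 22.8
grasp_force: 61.3
```

Run:
```python
from h import *
where()
t=np.load("t3.npy");h=cv2.cvtColor(t,cv2.COLOR_BGR2HSV)
p=px(M+u*40.2+nn*7.5-1.5*ys,"top");print("pred tip",p)
m=cv2.inRange(h,np.array([0,0,40]),np.array([180,70,140]));x,y=p.astype(int)
for r in range(y-12,y+8): print(r,"".join("#" if v else "." for v in m[r,x-14:x+15]),x-14)
```

```text
a 36.2 gap 2.3 side -0.0 err rotvec deg [-0.02  0.    0.02] F u,n,y [-1.06 -1.22 -0.13] clock 13.4 grip 22.8 tau [ 0.09  0.24 -0.09]
pred tip [284.19590362 117.85617957]
105 ............................. 270
106 ............................. 270
107 ............................. 270
108 ............................. 270
109 ............................. 270
110 ............................. 270
111 ............................. 270
112 ............................. 270
113 ............................. 270
114 ............................. 270
115 ............................. 270
116 ............................. 270
117 ..........#.................. 270
118 .........#####............... 270
119 .........#########........... 270
120 .........##########.......... 270
121 .........#########........... 270
122 ..........########........... 270
123 ..............####........... 270
124 ........####................. 270
```

Call:
step_arm:
  motion:
    - {"slide": [0.2,0,0.5],"dr": [0,0,0],"jaw": 0}
    - {"slide": [0.4,0,0.9],"dr": [0,0,0],"jaw": 0}
    - {"slide": [0.6,0,1.4],"dr": [0,0,0],"jaw": 0}
    - {"slide": [0.8,0,1.8],"dr": [0,0,0],"jaw": 0}
    - {"slide": [1.1,0,2.3],"dr": [0,0,0],"jaw": 0}
    - {"slide": [1.1,0,2.3],"dr": [0,0,0],"jaw": 0}
    - {"slide": [1.1,0,2.3],"dr": [0,0,0],"jaw": 0}
    - {"slide": [1.1,0,2.3],"dr": [0,0,0],"jaw": 0}

```text
clock: 14.4
position: [582.7, 32.7, 101.9]
ee_rot: [0.99, -0.136, 0.043, 0.006]
contact_force: [-2.2, 0.9, 0.7]
gripper_width: 22.9
grasp_force: 61.6
```

```bash
python3 -c "
from h import *
where()"
```

```text
a 36.0 gap -0.1 side -0.1 err rotvec deg [-0.01  0.02  0.02] F u,n,y [-1.67  1.76  0.32] clock 14.4 grip 22.9 tau [ 0.21  0.7  -0.  ]
```

Call:
step_arm:
  motion:
    - {"slide": [0.3,0,0.6],"dr": [0,0,0],"jaw": 0}
    - {"slide": [0.3,0,0.6],"dr": [0,0,0],"jaw": 0}
    - {"slide": [4.8,0,-1.5],"dr": [0,0,0],"jaw": 0}
    - {"slide": [9.4,0,-3.6],"dr": [0,0,0],"jaw": 0}
    - {"slide": [13.9,0,-5.8],"dr": [0,0,0],"jaw": 0}
    - {"slide": [18.4,0,-7.9],"dr": [0,0,0],"jaw": 0}
    - {"slide": [23,0,-10],"dr": [0,0,0],"jaw": 0}
    - {"slide": [27.5,0,-12.1],"dr": [0,0,0],"jaw": 0}

```text
clock: 15.4
position: [606.6, 25.4, 116.2]
ee_rot: [0.99, -0.136, 0.041, 0.006]
contact_force: [-7.2, 1.4, 3.8]
gripper_width: 23.0
grasp_force: 62.3
```

```bash
python3 -c "
from h import *
where()"
```

```text
a 64.8 gap -0.2 side -0.7 err rotvec deg [0.07 0.2  0.  ] F u,n,y [-4.46  6.93 -0.63] clock 15.4 grip 23.0 tau [ 0.54  1.88 -0.03]
```

Call:
step_arm:
  motion:
    - {"slide": [4.5,0,-2.1],"dr": [0,0,0],"jaw": 0}
    - {"slide": [9,0,-4.2],"dr": [0,0,0],"jaw": 0}
    - {"slide": [13.6,0,-6.3],"dr": [0,0,0],"jaw": 0}
    - {"slide": [18,0,-8.4],"dr": [0,0,0],"jaw": 0}
    - {"slide": [22.6,0,-10.5],"dr": [0,0,0],"jaw": 0}
    - {"slide": [27,0,-12.6],"dr": [0,0,0],"jaw": 0}
    - {"slide": [29,0,-13.5],"dr": [0,0,0],"jaw": 0}
    - {"slide": [29,0,-13.5],"dr": [0,0,0],"jaw": 0}

```text
clock: 16.4
position: [632.8, 17.9, 132.3]
ee_rot: [0.99, -0.137, 0.041, 0.006]
contact_force: [-8.7, 1.9, 5.6]
gripper_width: 22.8
grasp_force: 62.4
```

```bash
python3 -c "
from h import *
where()"
```

```text
a 96.5 gap 0.1 side -0.8 err rotvec deg [ 0.1   0.26 -0.01] F u,n,y [-4.88  9.24 -0.52] clock 16.4 grip 22.8 tau [ 0.52  2.33 -0.02]
```

Call:
step_arm:
  motion:
    - {"slide": [-6.3,0,-13.6],"dr": [0,0,0],"jaw": 0}
    - {"slide": [-6.3,0,-13.6],"dr": [0,0,0],"jaw": 0}
    - {"slide": [-18.3,0,-7.9],"dr": [0,0,0],"jaw": 0}
    - {"slide": [-32,0,-1.6],"dr": [0,0,0],"jaw": 0}
    - {"slide": [-45.6,0,4.8],"dr": [0,0,0],"jaw": 0}
    - {"slide": [-61.6,0,12.2],"dr": [0,0,0],"jaw": 0}
    - {"slide": [-59,0,18],"dr": [0,0,0],"jaw": 0}
    - {"slide": [-57,0,22.2],"dr": [0,0,0],"jaw": 0}

```text
clock: 17.4
position: [582.5, 33.0, 104.8]
ee_rot: [0.99, -0.136, 0.043, 0.006]
contact_force: [0.1, 0.2, -1.4]
gripper_width: 23.0
grasp_force: 61.3
```

```bash
python3 -c "
from h import *
where()"
```

```text
a 37.3 gap 2.5 side 0.1 err rotvec deg [-0.02 -0.01  0.04] F u,n,y [-0.69 -1.2   0.26] clock 17.4 grip 23.0 tau [ 0.08  0.24 -0.01]
```

Call:
step_arm:
  motion:
    - {"slide": [0.8,0,1.7],"dr": [0,0,0],"jaw": 0}
    - {"slide": [1.3,0,2.9],"dr": [0,0,0],"jaw": 0}
    - {"slide": [1.3,0,2.9],"dr": [0,0,0],"jaw": 0}
    - {"slide": [12.2,0,-2.2],"dr": [0,0,0],"jaw": 0}
    - {"slide": [23.1,0,-7.3],"dr": [0,0,0],"jaw": 0}
    - {"slide": [34,0,-12.3],"dr": [0,0,0],"jaw": 0}
    - {"slide": [44.9,0,-17.4],"dr": [0,0,0],"jaw": 0}
    - {"slide": [55.7,0,-22.5],"dr": [0,0,0],"jaw": 0}

```text
clock: 18.4
position: [633.9, 18.2, 132.9]
ee_rot: [0.99, -0.136, 0.043, 0.006]
contact_force: [-4.6, 1.2, 1.8]
gripper_width: 22.7
grasp_force: 61.9
```

```bash
python3 -c "
from h import *
where()"
```

```text
a 97.7 gap 0.1 side -0.2 err rotvec deg [-0.    0.05  0.01] F u,n,y [-3.19  3.92 -0.08] clock 18.4 grip 22.7 tau [ 0.38  1.33 -0.01]
```

Call:
step_arm:
  motion:
    - {"slide": [0,0,0],"dr": [0,0,0],"jaw": 0}
    - {"slide": [-6.3,0,-13.6],"dr": [0,0,0],"jaw": 0}
    - {"slide": [-18.3,0,-7.9],"dr": [0,0,0],"jaw": 0}
    - {"slide": [-32,0,-1.6],"dr": [0,0,0],"jaw": 0}
    - {"slide": [-45.6,0,4.8],"dr": [0,0,0],"jaw": 0}
    - {"slide": [-61.6,0,12.2],"dr": [0,0,0],"jaw": 0}
    - {"slide": [-59,0,18],"dr": [0,0,0],"jaw": 0}
    - {"slide": [-57,0,22.2],"dr": [0,0,0],"jaw": 0}

```text
clock: 19.4
position: [581.1, 33.5, 105.1]
ee_rot: [0.99, -0.136, 0.043, 0.006]
contact_force: [0.8, 0.2, -1.3]
gripper_width: 22.9
grasp_force: 61.3
```

```bash
python3 -c "
from h import *
where()"
```

```text
a 36.2 gap 3.6 side 0.2 err rotvec deg [-0.03 -0.02  0.05] F u,n,y [ 0.   -1.49  0.42] clock 19.4 grip 22.9 tau [0.11 0.21 0.04]
```

Call:
step_arm:
  motion:
    - {"slide": [1.2,0,2.6],"dr": [0,0,0],"jaw": 0}
    - {"slide": [1.9,0,4.2],"dr": [0,0,0],"jaw": 0}
    - {"slide": [1.9,0,4.2],"dr": [0,0,0],"jaw": 0}
    - {"slide": [12.8,0,-0.9],"dr": [0,0,0],"jaw": 0}
    - {"slide": [23.7,0,-6],"dr": [0,0,0],"jaw": 0}
    - {"slide": [34.6,0,-11],"dr": [0,0,0],"jaw": 0}
    - {"slide": [45.5,0,-16.1],"dr": [0,0,0],"jaw": 0}
    - {"slide": [56.4,0,-21.2],"dr": [0,0,0],"jaw": 0}

```text
clock: 20.4
position: [631.6, 18.3, 131.7]
ee_rot: [0.99, -0.137, 0.041, 0.006]
contact_force: [-6.8, 1.6, 3.9]
gripper_width: 23.2
grasp_force: 62.1
```

```bash
python3 -c "
from h import *
where()"
```

```text
a 95.1 gap 0.2 side -0.7 err rotvec deg [ 0.07  0.22 -0.01] F u,n,y [-4.05  6.87 -0.25] clock 20.4 grip 23.2 tau [0.6  1.83 0.05]
```

Call:
step_arm:
  motion:
    - {"slide": [0,0,0],"dr": [0,0,0],"jaw": 0}
    - {"slide": [-5,0,-10.5],"dr": [0,0,0],"jaw": 0}
    - {"slide": [-8.5,0,-18],"dr": [0,0,0],"jaw": 0}
    - {"slide": [-8.5,0,-18],"dr": [0,0,0],"jaw": 0}
    - {"slide": [-8.5,0,-40],"dr": [0,0,0],"jaw": 0}
    - {"slide": [-8.5,0,-70],"dr": [0,0,0],"jaw": 0}
    - {"slide": [-10,0,-90],"dr": [0,0,0],"jaw": 0}
    - {"slide": [-10,0,-90],"dr": [0,0,0],"jaw": 0}

```text
clock: 21.4
position: [616.8, 23.7, 221.8]
ee_rot: [0.99, -0.136, 0.045, 0.005]
contact_force: [-0.4, -0.1, -1.3]
gripper_width: 22.9
grasp_force: 61.3
```

```bash
python3 -c "
from h import *
where();st();print(go([449.8,267,130],down(-4.4,-25)))"
```

```text
a 126.5 gap 86.1 side 0.5 err rotvec deg [-0.14 -0.19  0.03] F u,n,y [-0.98 -0.97 -0.17] clock 21.4 grip 22.9 tau [ 0.08  0.27 -0.  ]
{'clock': 21.4, 'joints': [0.324, 0.335, -0.116, 0.057, -1.044, 0.946], 'position': [616.8, 23.75, 221.8], 'contact_force': [-0.4, -0.06, -1.33], 'gripper_width': 22.88, 'grasp_force': 61.31}
(array([-233.9, -188.9,   71.4]), array([-0.262, -3.763, -1.399]))
```

Call:
step_arm:
  motion:
    - {"slide": [-39,-31,5],"dr": [0,-0.5,-0.2],"jaw": 0}
    - {"slide": [-78,-63,10],"dr": [-0.08,-1.1,-0.4],"jaw": 0}
    - {"slide": [-117,-94,25],"dr": [-0.12,-1.8,-0.65],"jaw": 0}
    - {"slide": [-156,-126,38],"dr": [-0.17,-2.4,-0.9],"jaw": 0}
    - {"slide": [-195,-158,52],"dr": [-0.22,-3.1,-1.15],"jaw": 0}
    - {"slide": [-234,-189,65],"dr": [-0.26,-3.76,-1.4],"jaw": 0}
    - {"slide": [-234,-189,71.4],"dr": [-0.26,-3.76,-1.4],"jaw": 0}
    - {"slide": [-234,-189,71.4],"dr": [-0.26,-3.76,-1.4],"jaw": 0}

```text
clock: 22.4
position: [448.4, 266.1, 127.3]
ee_rot: [0.975, -0.038, -0.219, -0.007]
contact_force: [0.1, -0.2, -1.8]
gripper_width: 22.9
grasp_force: 61.3
```

```bash
python3 -c "
from h import *
st();
for z in(22,16.5):print(go([449.8,267,z],down(-4.4,-25)))
s=arm.read_state();print(R.from_quat(s['ee_rot']).inv().apply([0,0,-100]).round(1))"
```

```text
{'clock': 22.4, 'joints': [0.666, 0.507, -0.036, -0.296, -1.373, 0.937], 'position': [448.39, 266.06, 127.28], 'contact_force': [0.12, -0.16, -1.76], 'gripper_width': 22.89, 'grasp_force': 61.34}
(array([46.1, -1.4, 94.6]), array([ 0.022,  0.032, -0.013]))
(array([48.5, -1.4, 99.6]), array([ 0.022,  0.032, -0.013]))
[42.7 -0.4 90.4]
```

Call:
step_arm:
  motion:
    - {"slide": [8,-1.4,16],"dr": [0.02,0.03,0],"jaw": 0}
    - {"slide": [16,-1.4,33],"dr": [0.02,0.03,0],"jaw": 0}
    - {"slide": [24,-1.4,50],"dr": [0.02,0.03,0],"jaw": 0}
    - {"slide": [32,-1.4,66],"dr": [0.02,0.03,0],"jaw": 0}
    - {"slide": [40,-1.4,82],"dr": [0.02,0.03,0],"jaw": 0}
    - {"slide": [44,-1.4,91],"dr": [0.02,0.03,0],"jaw": 0}
    - {"slide": [46,-1.4,94.6],"dr": [0.02,0.03,0],"jaw": 0}
    - {"slide": [46,-1.4,94.6],"dr": [0.02,0.03,0],"jaw": 0}

```text
clock: 23.4
position: [450.3, 268.0, 23.6]
ee_rot: [0.976, -0.038, -0.216, -0.009]
contact_force: [-0.6, -0.2, -1.7]
gripper_width: 22.7
grasp_force: 61.3
```

```bash
python3 -c "
from h import *
st();s=arm.read_state();print(s['wrist_torque']);print(go([449.8,267,17.5],down(-4.4,-25)))"
```

```text
{'clock': 23.4, 'joints': [0.665, 0.635, -0.109, -0.315, -1.175, 1.002], 'position': [450.28, 267.96, 23.55], 'contact_force': [-0.6, -0.24, -1.74], 'gripper_width': 22.66, 'grasp_force': 61.3}
[-0.05126164 -0.91985917 -0.00514702]
(array([2.2, 1. , 5.7]), array([-0.013, -0.008, -0.004]))
```

Call:
step_arm:
  motion:
    - {"slide": [0.9,0,2],"dr": [0,0,0],"jaw": 0}
    - {"slide": [1.7,0,4],"dr": [0,0,0],"jaw": 0}
    - {"slide": [2.4,0,5.5],"dr": [0,0,0],"jaw": 0}
    - {"slide": [2.6,0,6.1],"dr": [0,0,0],"jaw": 0}
    - {"slide": [2.6,0,6.1],"dr": [0,0,0],"jaw": 0}
    - {"slide": [2.6,0,6.1],"dr": [0,0,0],"jaw": 0}
    - {"slide": [2.6,0,6.1],"dr": [0,0,0],"jaw": 20}
    - {"slide": [2.6,0,6.1],"dr": [0,0,0],"jaw": 30}

```text
clock: 24.4
position: [450.1, 268.0, 17.2]
ee_rot: [0.976, -0.038, -0.216, -0.009]
contact_force: [-0.9, -0.7, 0.5]
gripper_width: 30.3
grasp_force: 0.0
```

```bash
python3 -c "
from h import *
st()"
```

```text
{'clock': 24.4, 'joints': [0.665, 0.643, -0.112, -0.317, -1.163, 1.006], 'position': [450.1, 267.96, 17.2], 'contact_force': [-0.85, -0.65, 0.52], 'gripper_width': 30.31, 'grasp_force': 0.0}
```

Call:
step_arm:
  motion:
    - {"slide": [0,0,0],"dr": [0,0,0],"jaw": 48}
    - {"slide": [0,0,0],"dr": [0,0,0],"jaw": 48}
    - {"slide": [0,0,-15],"dr": [0,0,0],"jaw": 48}
    - {"slide": [0,0,-40],"dr": [0,0,0],"jaw": 48}
    - {"slide": [0,0,-80],"dr": [0,0,0],"jaw": 48}
    - {"slide": [-80,20,-130],"dr": [0,0,0],"jaw": 48}
    - {"slide": [-120,80,-150],"dr": [0,0,0],"jaw": 48}
    - {"slide": [-120,140,-150],"dr": [0,0,0],"jaw": 48}

```text
clock: 25.4
position: [401.7, 158.2, 199.0]
ee_rot: [0.976, -0.036, -0.213, -0.01]
contact_force: [1.1, -0.9, -0.2]
gripper_width: 47.6
grasp_force: 0.0
```

Run:
```python
from h import *
st()
a=optics.get_image("scene");b=optics.get_image("top")
cv2.imwrite("pics/f.png",np.vstack([cv2.resize(a[150:290,90:430],(780,290)),cv2.resize(b[90:300,90:460],(780,300))]))
```

```text
{'clock': 25.4, 'joints': [0.561, 0.301, -0.178, -0.256, -1.446, 1.013], 'position': [401.72, 158.24, 198.96], 'contact_force': [1.05, -0.92, -0.23], 'gripper_width': 47.62, 'grasp_force': 0.0}
```

View pics/f.png

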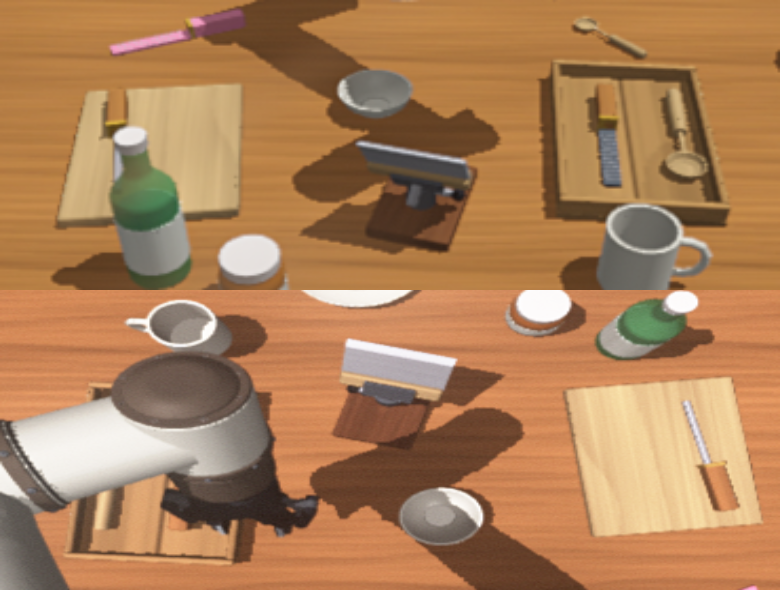

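The file lies flat in the empty half of the trough (upper view, handle at about (607,102), tip at (610,182)). It is clear of the spoon, and the steel, bowl and other objects are where they were.

```bash
python3 -c "
from h import *
print(arm.job_done())"
```

```text
the job is handed in; nothing more can be done
None
```

I made three forward strokes on the bevel at roughly 4–11 N estimated contact force, lifting the file off for each return, then laid it flat in the empty part of the trough, released it and handed the job in at about 25.5 s; no verdict was returned.

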